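Load a label roll on the bench labeller and hold its tension arm back for threading

ROBOT

A 6-joint arm with a two-finger parallel gripper is mounted at the origin on the work surface. World frame = base frame: x ahead of the robot, y to its left, z up, the work surface at z = 0. Lengths are in m, angles in rad, forces in N, time in s.
With the tool pointing down it reaches from about 0.25 to 0.775 m from the base axis. Payload 4 kg.
Tool frame: the origin (TCP) lies midway between the tips of the shut fingers; the grasp point (between the pads) lies 19 mm behind it (robot.tcp_to_grasp is the z of the grasp point in the tool frame, in m); z points along the fingers, y is the line along which they close (so a half turn about z gives the same grasp; the last joint's range is limited). The gripper opens to 94 mm and grips with 3 to 60 N. Pads are 16 mm wide; open, the fingers measure 119 mm over their backs; the gripper's body (75 mm by 177 mm) begins 78 mm behind the grasp point.
Start: joints at [-1.208, 0.087, 1.371, -0, 1.684, -0.103], TCP at [0.247, -0.491, 0.206] pointing down, gripper open.
Joint ranges: [-3.1, 3.1], [-0.76, 2.03], [0.27, 2.55], [-1.08, 4.22], [0.17, 2.65], [-2.57, 2.57]. Speed limits (rad/s): [2.79, 2.79, 3.14, 3.14, 3.14, 3.14].

INTERFACE

Orientations are given as [roll, pitch, yaw] about the fixed x, y, z axes, in that order (R = Rz(yaw) Ry(pitch) Rx(roll)).
In Python, from bench import robot gives the robot as it stands. The module is installed in compiled form; this text tells all that it offers.
- The arm moves only by the tool move_arm, never from a script. Its argument "motion" is one flat list of numbers, 7 for each row, row after row: the turn, a rotation vector about the tool's x, y, z in units of 45 degrees (1.0 is 45 degrees), then the shift along the tool's x, y, z in units of 100 mm (1.0 is 100 mm), then the opening, from 0 (shut) to 1 (fully open). A call has 1 to 12 rows; each row shifts and turns the commanded pose from where the row before left it, along the tool's axes as they then stand; what a row does not reach is not made up. A row lasts 1/12 s, in which the tool goes at most 41.7 mm and 7.16 degrees, less where a joint would pass 70% of its speed; a pose out of reach is approached as far as the arm can. A call with a number of a shift or a turn outside -1 to 1 is refused whole. A call with a gripper value outside its range is refused whole. The fingers move at their own pace and stop on an object; the grip force is fixed at half the most. Time passes only in rows, so rows that do not move let the fingers close. It gives the time, the measured TCP pose, the force, the opening and the grip force at its end, in the units of the state.
- robot.get_obs(): the state, without advancing time (a new reading comes with each control period).
- robot.snapshot(name): name is "scene" or "top" or "wrist"; returns the picture (420x560x3 uint8, red, green, blue); there is no depth.
- robot.get_calibration(name): a dict with "fx", "fy", "cx", "cy" (pixels), "k1" (the pictures are not rectified: a ray, as slopes to the right and down, at radius r is drawn at 1 + k1 r^2 times it, then the intrinsics apply), "R" (3x3) and "t" (3): a world point X has camera coordinates R X + t. Camera axes: x right, y down, z forward; pixel columns grow to the right and rows downward; lengths in m; the calibration is good to about 2 mm. A picture is of the moment at which its call begins: read the wrist's pose just before it. get_calibration takes no time and is no camera call; for the wrist camera it gives the pose at the moment of the call.
- robot.close_job(): hands the job in; it is judged then, once.
The state is a dict: "time": time; "joint_positions": joint angles; "qvel": joint speeds; "joint_torque": joint torques, N m; "tool_pos": TCP position; "ee_rot": TCP orientation; "wrist_force": force on the tool from outside, world axes, zero at the start; "wrist_torque": the same for the moment, N m; "width": finger opening in m; "finger_force": force on a finger pad.
Only numpy, scipy, OpenCV 4.12 (cv2) and the standard library are available. Lean on these libraries where they do the work, as an engineer would, in place of code of your own. Each camera call takes 0.05 s, during which the arm holds its last target. There are 200 camera calls.

TASK

Load the bottle labeller for me: lower the new label roll all the way down over the spindle onto its platter before you let go of it. Then, with the gripper's fingers, push the sprung tension arm back against its spring until it has clicked past the pawl, and finish while still holding it there, since I will thread the labels while you keep it back. Leave the empty core, the glass and the bottle where they are.

Things in the scene. Friction and masses are not known exactly. Their poses are not given: they have to be found in the camera images.
- labeller: bench bottle labeller fixed to the table: aluminium bed, top 16 mm up. Origin at table height; -x faces the operator (robot), yaw varies. In mm: bed x -180..180, y -220..340; spindle (-50,-150); arm pivot (0,170); guide rollers 20 wide, 76 high at (75,-25), (75,115); housing 84 high, x 115..177, y -210..90; peel plate 84 high at (108,190); turntable 90 wide (60,275); roller 138 high (125,312)
- roll: the new label roll: a thick white paper ring on a cardboard core, outside diameter 60, bore 26, height 50 mm, about 0.13 kg, standing on the table with its bore upright. Origin at the centre of its underside, z along the bore.
- spindle_foot (a point): point on the spindle's axis at the top face of the unwind platter (grey disc 110 mm wide, 24 mm above the table). The steel spindle rises 62 mm from here, 21 mm in diameter, with a taper over its last 8 mm. A loaded roll's origin coincides with this point.
- dancer_pivot (a point): point on the vertical hinge axis of the tension arm, 57 mm above the table. Round it: the arm's steel hub, 92 mm wide, top 34 mm above the table, with one tooth on its rim; over it the spring and a black cap, top 68 mm above the table. A sprung pawl slider points at the hub's rim from the front left (labeller direction (-1, 1)).
- idler_mid (a point): centre of the upright white idler roller at the free end of the sprung tension arm, a flat aluminium bar 20 mm wide, its top 30 mm above the table. The roller: 24 mm in diameter, 32 to 82 mm above the table, this point at 57 mm, 130 mm from the hinge axis. It moves with the arm and spins freely on its pin. There is free room all round it; push here.
- dancer (a joint): tension arm angle, rad, counter-clockwise from above. 0: sprung against its front stop, as at the start (arm along labeller direction (-0.479,-0.878) from the pivot). Pushing the idler back (labeller +x) raises it; back stop 0.80. Spring at the idler: 5 N at 0, 10 N at 0.80. From 0.31 the pawl climbs the tooth (3 N more); clicked from 0.62. The click does not hold it: let go, it springs forward.
- core: an empty cardboard core, 33 mm outside, 26 mm bore, 50 mm high, standing on the table. Not needed; leave alone. Origin at the centre of its underside.
- coupe: a stemmed coupe glass, 145 mm high, rim 112 mm wide, foot 72 mm. Leave alone. Origin at the centre of its underside.
- bottle: an unlabelled clear glass bottle with a black cap, 72 mm in diameter, 215 mm high, standing on the labeller's turntable (top 31 mm above the table). Leave alone. Origin at the centre of its underside.
Not all that is in view belongs to the job. Several things have the shape of the roll; the one meant has the colours described above.

How it is judged:
By the outcome, as a careful person would: the job done as asked, in the order asked, and still so for the second after the job is handed in, while the arm keeps its last pose, push and grip.
It also fails if it takes over 58 s, if anything falls off the work surface, if the arm or the gripper's body presses on something with over 40 N, if the wrist force passes 120 N, or if a joint passes its speed limit or range.

## Working session

There is one attempt and no reset: what is moved stays moved. The work goes in short steps, Python scripts to look and compute and a tool call to move; the robot and the scene stay as the last step left them, time stands still between calls to the robot, and variables do not carry over. Pictures are saved under pics/ and viewed, at most 10 in all, crops included, and the job is handed in when it is done.

Besides the shell and the picture viewer there is one more tool, called in YAML: its name, and indented under it one key for each argument. move_arm: Moves the arm, as the interface text tells. Shifts and turns lie within -1 to 1; 1 stands for 100 mm of shift or 45 degrees of turn. Its arguments: {"type":"object","properties":{"motion":{"type":"array","items":{"type":"number"}}},"required":["motion"]}

```bash
mkdir -p pics; cat > h.py <<'E'
import numpy as np, cv2
from bench import robot
def snap(n,f):
    c=robot.get_calibration(n); im=robot.snapshot(n); cv2.imwrite('pics/'+f,im[...,::-1]); return im,c
def proj(c,X):
    X=np.atleast_2d(X); p=X@np.array(c['R']).T+np.array(c['t']); s=p[:,:2]/p[:,2:]
    s=s*(1+c['k1']*(s**2).sum(1,keepdims=True)); return s*[c['fx'],c['fy']]+[c['cx'],c['cy']]
def ray(c,u,v):
    d=np.array([(u-c['cx'])/c['fx'],(v-c['cy'])/c['fy']]); s=d.copy()
    for _ in range(20): s=d/(1+c['k1']*(s@s))
    R=np.array(c['R']); return -R.T@np.array(c['t']), R.T@np.array([*s,1])
def atz(c,u,v,z):
    o,d=ray(c,u,v); return o+d*(z-o[2])/d[2]
E
python3 - <<'E'
from h import *
for n in('scene','top'):
    im,c=snap(n,n+'0.png'); np.save(n+'0.npy',c,allow_pickle=True)
a=np.vstack([cv2.imread('pics/top0.png')]);cv2.imwrite('pics/top0b.png',cv2.resize(a,(800,600),interpolation=cv2.INTER_CUBIC))
print(robot.get_calibration('top'))
print(robot.get_obs(), robot.tcp_to_grasp)
E
```

```text
{'fx': 491.05772679422057, 'fy': 491.05772679422057, 'cx': 276.41026444626283, 'cy': 210.87887082125707, 'k1': -0.154197011536624, 'R': array([[-0.00540155, -0.99995995,  0.00713633],
       [-0.99609006,  0.00475108, -0.08821572],
       [ 0.08817828, -0.00758493, -0.99607583]]), 't': array([-0.00539818,  0.57669356,  1.44525755])}
{'time': 0.1, 'joint_positions': array([-1.20810748e+00,  8.78797633e-02,  1.37210533e+00, -2.70213581e-05,
        1.68359786e+00, -1.03080857e-01]), 'qvel': array([ 5.17682223e-05, -1.76971325e-03, -2.37442110e-03,  1.71395723e-03,
       -1.02695095e-03, -1.34202073e-03]), 'joint_torque': array([ 3.88167900e-03, -3.41249835e+01, -3.03301191e+01,  7.23056286e-02,
        3.04028217e-02, -1.01256078e-04]), 'tool_pos': array([ 0.24682991, -0.49094501,  0.20442083]), 'ee_rot': array([-3.13961015e+00, -1.78085518e-04,  4.65766511e-01]), 'wrist_force': array([ 0.13319093,  0.17561241, -0.18497757]), 'wrist_torque': array([ 0.01339867, -0.02402383,  0.04263534]), 'finger_force': 0.0, 'width': 0.09393504713644396} -0.0188
```

View pics/top0b.png

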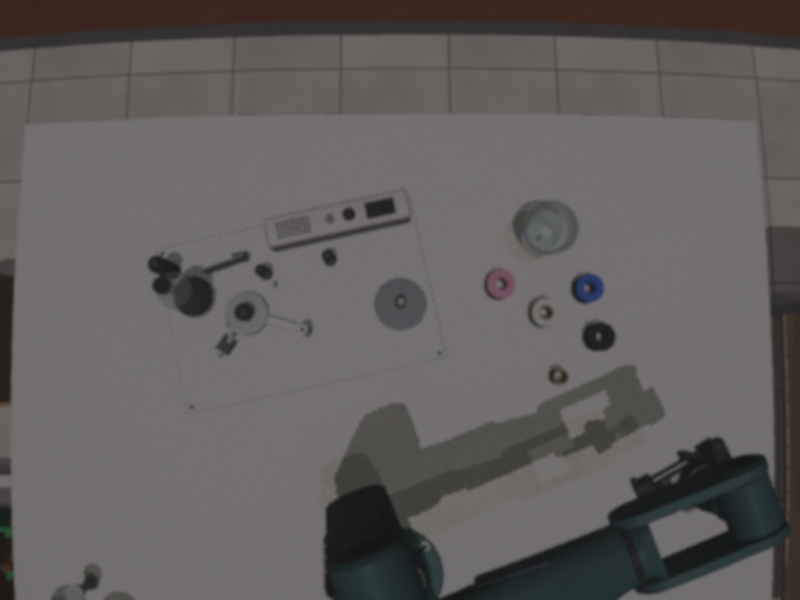

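View pics/scene0.png

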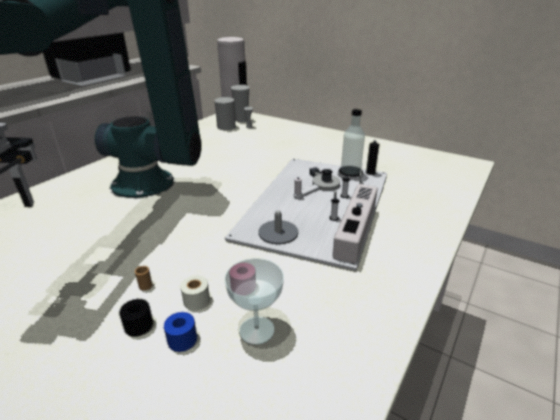

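Roll-shaped candidates in the 800x600 top view are pink (500,284), white with a brown core (543,311), blue (588,288), black (599,335) and the small brown core (558,375). I choose white. The spindle is near (401,300), the idler near (306,327) and the hub near (246,312). Next is one close crop.

```bash
python3 - <<'E'
from h import *
im=cv2.imread('pics/top0.png')
def crop(x0,y0,w,h,k): 
    a=cv2.convertScaleAbs(im[y0:y0+h,x0:x0+w],alpha=2.0); return cv2.resize(a,None,fx=k,fy=k,interpolation=cv2.INTER_CUBIC)
A=crop(330,180,100,100,4); B=crop(250,180,100,100,4); C=crop(105,160,200,50,4) 
D=crop(140,190,100,75,4)
E_=crop(250,190,100,75,4)
cv2.imwrite('pics/c1.png',np.vstack([np.hstack([D,E_]),np.hstack([crop(330,190,100,75,4),crop(115,170,100,75,4)])]))
c=np.load('top0.npy',allow_pickle=True).item()
k=1.42857
for n,u,v,z in[('roll',543,311,.05),('core',558,375,.05),('spin',401,300,.086),('idler',306,327,.082),('hub',246,312,.05),('blue',588,288,.05),('black',599,335,.05),('pink',500,284,.05)]:
    print(n,atz(c,u/k,v/k,z).round(4))
E
```

```text
roll [ 0.5527 -0.3156  0.05  ]
core [ 0.4199 -0.3445  0.05  ]
spin [ 0.5738 -0.0202  0.086 ]
idler [0.5205 0.1713 0.082 ]
hub [0.5536 0.3002 0.05  ]
blue [ 0.6004 -0.4128  0.05  ]
black [ 0.5018 -0.4335  0.05  ]
pink [ 0.6094 -0.2266  0.05  ]
```

View pics/c1.png

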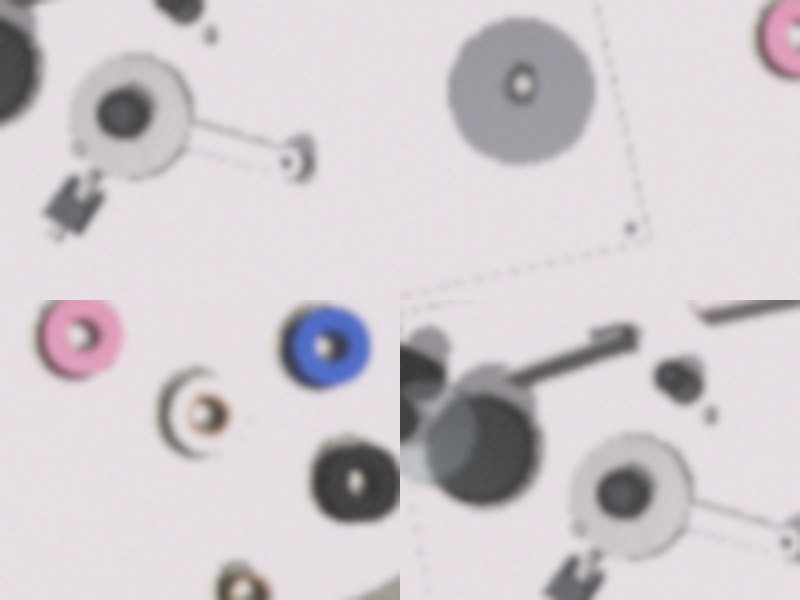

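The crop confirms the white roll with a cardboard core, with its bore at crop (209,415). The platter centre is at crop (521,91), the hub at (131,116), the cap at (124,113) and the idler pin at (287,161).

```bash
python3 - <<'E'
from h import *
c=np.load('top0.npy',allow_pickle=True).item()
f=lambda n,x,y,ox,oy,z:(lambda p:(print(n,p.round(4)),p)[1])(atz(c,ox+x/4,oy+y/4,z)[:2])
roll=f('roll',209,115,330,190,.05)
pl=f('platter',121.5,91,250,190,.024)
sp=f('spin',122,84,250,190,.084)
hub=f('hub',131,116,140,190,.034); cap=f('cap',124,113,140,190,.068)
idl=f('idl',287,161,140,190,.083); core=f('core',248,286,330,190,.05)
d=(hub+cap)/2-pl; yaw=np.arctan2(d[1],d[0])-np.arctan2(320,50); print('yaw',yaw,np.linalg.norm(d))
R=np.array([[np.cos(yaw),-np.sin(yaw)],[np.sin(yaw),np.cos(yaw)]])
piv=(hub+cap)/2; print('idler pred',piv+R@np.array([-.479,-.878])*.13)
a0=np.arctan2(-.878,-.479)
for a in(0,.31,.62,.68,.72): print(a,(piv+R@np.array([np.cos(a0+a),np.sin(a0+a)])*.13).round(4), 'tangent',(R@np.array([-np.sin(a0+a),np.cos(a0+a)])).round(3))
print('rollers',[ (piv+R@(np.array(x)-[0,.17])).round(3) for x in([.075,-.025],[.075,.115])])
E
```

```text
roll [ 0.5495 -0.3221]
platter [ 0.5711 -0.0202]
spin [ 0.5711 -0.0196]
hub [0.553  0.3018]
cap [0.5528 0.3   ]
idl [0.5166 0.1782]
core [ 0.4228 -0.3488]
yaw 0.21169321907936478 0.3216175451829132
idler pred [0.51598281 0.17622851]
0 [0.516  0.1762] tangent [ 0.959 -0.284]
0.31 [0.5558 0.1709] tangent [1.    0.022]
0.62 [0.5953 0.178 ] tangent [0.945 0.326]
0.68 [0.6026 0.1808] tangent [0.924 0.382]
0.72 [0.6073 0.1829] tangent [0.908 0.419]
rollers [array([0.667, 0.126]), array([0.638, 0.263])]
```

move_arm:
  motion: [0,0,0.148,0,0,0,1,0,0,0.148,0,0,0,1,0,0,0.148,0,0,0,1,0,0,0.149,0,0,0,1,0,0,0,0.3,-0.17,0,1,0,0,0,0.3,-0.17,0,1,0,0,0,0.3,-0.17,0,1,0,0,0,0.3,-0.17,0,1,0,0,0,0.3,-0.17,0,1,0,0,0,0.3,-0.17,0,1,0,0,0,0.3,-0.17,0,1,0,0,0,0.3,-0.17,0,1]

```text
time: 1.1
tool_pos: [0.4881, -0.3541, 0.2048]
ee_rot: [-3.141, 0.001, 0.0]
wrist_force: [0.3, -1.5, -0.2]
width: 0.094
finger_force: 0.0
```

move_arm:
  motion: [0,0,0,0.3,-0.17,0,1,0,0,0,0.3,-0.16,0,1,0,0,0,0,0,0,1,0,0,0,0,0,0,1,0,0,0,0,0,0,1]

```text
time: 1.52
tool_pos: [0.5465, -0.3225, 0.2048]
ee_rot: [-3.141, 0.002, 0.0]
wrist_force: [-0.1, -0.1, 0.4]
width: 0.0942
finger_force: 0.0
```

```bash
python3 - <<'E'
from h import *
o=robot.get_obs();print(o['tool_pos'],o['ee_rot'],o['time'],o['wrist_force'])
im,c=snap('wrist','w1.png'); np.save('w1.npy',c,allow_pickle=True)
print(proj(c,[[.5495,-.3221,.05],[.5495,-.3221,0]]))
cv2.imwrite('pics/w1b.png',cv2.convertScaleAbs(cv2.resize(im[...,::-1],(800,600),interpolation=cv2.INTER_CUBIC),alpha=1.6))
E
```

```text
[ 0.54647411 -0.3224782   0.20475093] [-3.14134632e+00  1.67180587e-03  1.77514140e-04] 1.5167 [-0.13000886 -0.10922703  0.4159146 ]
[[274.7442775  187.16044953]
 [274.88344778 175.97858028]]
```

View pics/w1b.png

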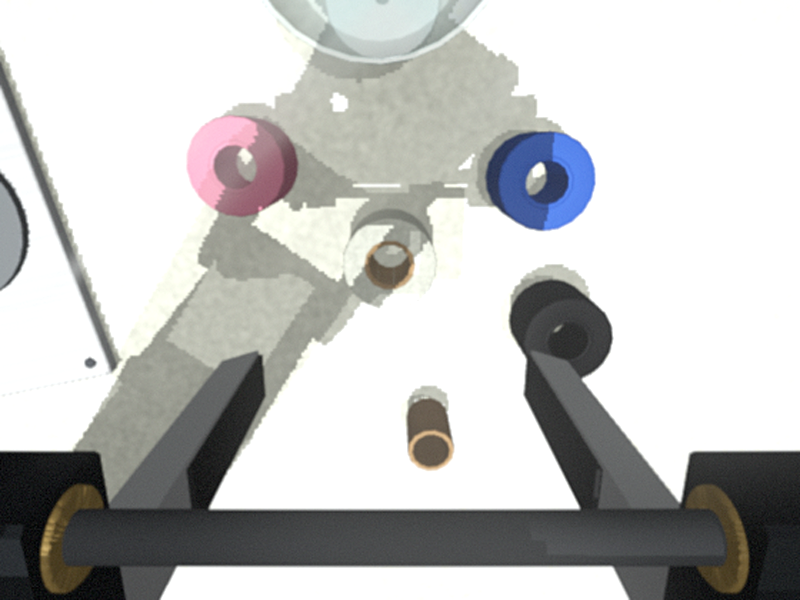

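The wrist view shows the white roll's bore rim centred at (389,265) in 800 px, clear of its neighbours and close to the prediction.

```bash
python3 - <<'E'
from h import *
c=np.load('w1.npy',allow_pickle=True).item()
k=1.42857
print(atz(c,389/k,265/k,.05), atz(c,433/k,450/k,.05))
E
```

```text
[ 0.55103908 -0.31989102  0.05      ] [ 0.41783608 -0.35052906  0.05      ]
```

move_arm:
  motion: [0,0,0,0.04,-0.02,0.2,1,0,0,0,0,0,0.3,1,0,0,0,0,0,0.3,1,0,0,0,0,0,0.3,1,0,0,0,0,0,0.3,1,0,0,0,0,0,0.25,1,0,0,0,0,0,0.23,1,0,0,0,0,0,0,1,0,0,0,0,0,0,1]

```text
time: 2.32
tool_pos: [0.549, -0.3208, 0.0164]
ee_rot: [-3.14, 0.003, -0.002]
wrist_force: [-0.2, -0.1, 0.5]
width: 0.094
finger_force: 0.0
```

move_arm:
  motion: [0,0,0,0,0,0,0.5,0,0,0,0,0,0,0.5,0,0,0,0,0,0,0.5,0,0,0,0,0,0,0.5,0,0,0,0,0,0,0.5,0,0,0,0,0,0,0.5,0,0,0,0,0,0,0.5,0,0,0,0,0,0,0.5]

```text
time: 2.98
tool_pos: [0.5515, -0.3204, 0.0184]
ee_rot: [3.141, -0.001, 0.0]
wrist_force: [-0.1, 0.8, 4.6]
width: 0.0589
finger_force: 30.0
```

move_arm:
  motion: [0,0,0,0,0,-0.1,0.5,0,0,0,0,0,-0.25,0.5,0,0,0,0,0,-0.3,0.5,0,0,0,0,0,-0.3,0.5,0,0,0,0,0,-0.3,0.5,0,0,0,0,0,-0.15,0.5,0,0,0,0.02,-0.2,0,0.5,0,0,0,0.02,-0.3,0,0.5,0,0,0,0.02,-0.35,0,0.5,0,0,0,0.02,-0.35,0,0.5,0,0,0,0.02,-0.35,0,0.5,0,0,0,0.02,-0.35,0,0.5]

```text
time: 3.98
tool_pos: [0.5625, -0.1289, 0.1574]
ee_rot: [3.142, 0.001, -0.001]
wrist_force: [0.6, 0.2, -0.5]
width: 0.0592
finger_force: 30.0
```

move_arm:
  motion: [0,0,0,0.02,-0.35,0,0.5,0,0,0,0.02,-0.35,0,0.5,0,0,0,0.02,-0.25,0,0.5,0,0,0,0.02,-0.15,0,0.5,0,0,0,0,0,0,0.5,0,0,0,0,0,0,0.5,0,0,0,0,0,0,0.5,0,0,0,0,0,0,0.5]

```text
time: 4.65
tool_pos: [0.5709, -0.0217, 0.1574]
ee_rot: [3.141, 0.0, -0.002]
wrist_force: [-0.1, -1.0, -1.3]
width: 0.0591
finger_force: 30.0
```

```bash
python3 - <<'E'
from h import *
o=robot.get_obs();print(o['tool_pos'],o['ee_rot'],o['time'],o['wrist_force'])
im,c=snap('wrist','w2.png'); np.save('w2.npy',c,allow_pickle=True)
im2,_=snap('top','t2.png')
a=cv2.convertScaleAbs(cv2.resize(im[60:300,180:380],(500,600),interpolation=cv2.INTER_CUBIC),alpha=1.6)
b=cv2.convertScaleAbs(cv2.resize(im2[170:270,255:305],(300,600),interpolation=cv2.INTER_CUBIC),alpha=1.8)
cv2.imwrite('pics/w2b.png',np.hstack([a,b])[...,::-1])
p=o['tool_pos']
print(proj(c,[[.571,-.020,.024],[.571,-.020,.086],[p[0],p[1],p[2]+.034],[p[0],p[1],p[2]-.016]]))
E
```

```text
[ 0.57087838 -0.02171396  0.15736505] [ 3.14097233e+00  3.18042703e-04 -1.53568868e-03] 4.65 [-0.1209665  -0.99171032 -1.26998395]
[[272.94107206 196.45606273]
 [272.35569888 218.99211272]
 [274.37292765 295.34447564]
 [274.63735597 250.07794211]]
```

View pics/w2b.png

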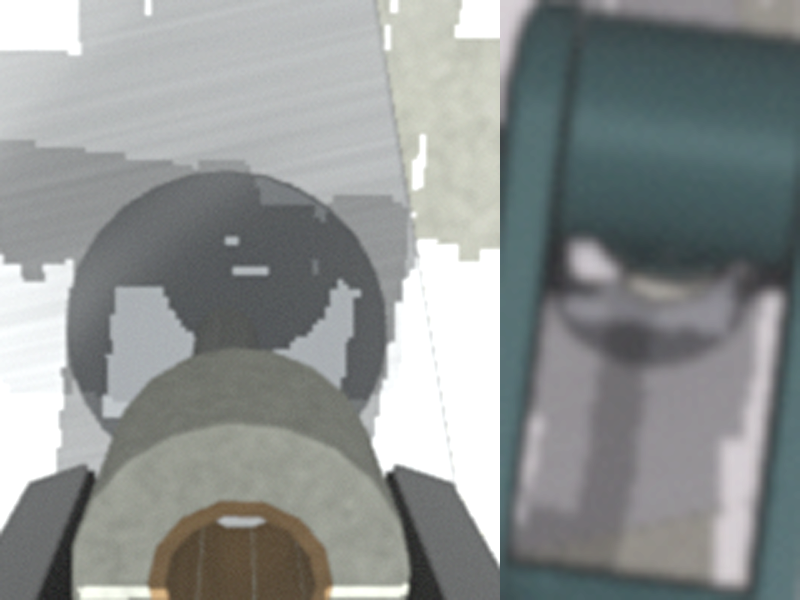

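The wrist crop shows the platter spanning x 67..387 with its far edge at y 170. The roll's top face spans 73..410 with its far edge at y 425. I'll compare the two in the same camera.

```bash
python3 - <<'E'
from h import *
from scipy.optimize import least_squares
c=np.load('w2.npy',allow_pickle=True).item()
t=np.linspace(0,2*np.pi,721)
def ext(x,y,z,r):
    p=(proj(c,np.c_[x+r*np.cos(t),y+r*np.sin(t),0*t+z])-[180,60])*2.5
    return np.array([p[:,0].min(),p[:,0].max(),p[:,1].min()])
for n,m,z,r,g in(('platter',(67,387,170),.024,.055,(.571,-.02)),('roll',(73,410,425),.1574+.0325,.03,(.571,-.0217)),):
    s=least_squares(lambda q:ext(q[0],q[1],z,r)-m,g); print(n,s.x,s.fun)
E
```

```text
platter [ 0.57332471 -0.01819571] [-1.61703576  1.61767878  0.14483862]
roll [ 0.57002988 -0.0226759 ] [-4.57584799  4.57716469  0.47941778]
```

move_arm:
  motion: [0,0,0,0.03,-0.04,0,0.5,0,0,0,0,0,0.2,0.5,0,0,0,0,0,0.2,0.5,0,0,0,0,0,0.1,0.5,0,0,0,0,0,0.04,0.5,0,0,0,0,0,0.04,0.5,0,0,0,0,0,0.04,0.5,0,0,0,0,0,0,0.5,0,0,0,0,0,0,0.5]

```text
time: 5.5
tool_pos: [0.5744, -0.0165, 0.0962]
ee_rot: [3.141, -0.001, 0.0]
wrist_force: [-0.3, -0.1, -1.5]
width: 0.0586
finger_force: 30.0
```

move_arm:
  motion: [0,0,0,0,0,0.04,0.5,0,0,0,0,0,0.04,0.5,0,0,0,0,0,0.04,0.5,0,0,0,0,0,0,0.5,0,0,0,0,0,0,0.5]

```text
time: 5.92
tool_pos: [0.5736, -0.0163, 0.0829]
ee_rot: [-3.142, 0.001, 0.0]
wrist_force: [-0.7, 0.5, -0.7]
width: 0.0589
finger_force: 30.0
```

move_arm:
  motion: [0,0,0,0,0,0.06,0.5,0,0,0,0,0,0.06,0.5,0,0,0,0,0,0.06,0.5,0,0,0,0,0,0.06,0.5,0,0,0,0,0,0.06,0.5,0,0,0,0,0,0.06,0.5,0,0,0,0,0,0,0.5,0,0,0,0,0,0,0.5]

```text
time: 6.58
tool_pos: [0.5736, -0.0164, 0.0467]
ee_rot: [-3.141, 0.001, 0.0]
wrist_force: [0.0, -0.2, -1.0]
width: 0.0588
finger_force: 30.0
```

move_arm:
  motion: [0,0,0,0,0,0.02,0.5,0,0,0,0,0,0.02,0.5,0,0,0,0,0,0,0.5,0,0,0,0,0,0,0.5]

```text
time: 6.92
tool_pos: [0.5741, -0.0164, 0.0436]
ee_rot: [3.141, -0.0, 0.0]
wrist_force: [-0.6, 0.5, -0.6]
width: 0.0591
finger_force: 30.0
```

move_arm:
  motion: [0,0,0,0,0,0.015,0.5,0,0,0,0,0,0,0.5,0,0,0,0,0,0,0.5]

```text
time: 7.17
tool_pos: [0.5744, -0.0165, 0.0424]
ee_rot: [3.141, -0.001, 0.0]
wrist_force: [0.1, -0.5, -0.1]
width: 0.0589
finger_force: 30.0
```

move_arm:
  motion: [0,0,0,0,0,0.015,0.5,0,0,0,0,0,0,0.5,0,0,0,0,0,0,0.5]

```text
time: 7.42
tool_pos: [0.5745, -0.0165, 0.0423]
ee_rot: [3.141, -0.002, 0.0]
wrist_force: [-2.2, 0.4, 5.8]
width: 0.0587
finger_force: 30.0
```

move_arm:
  motion: [0,0,0,0,0,0,1,0,0,0,0,0,0,1,0,0,0,0,0,0,1,0,0,0,0,0,0,1,0,0,0,0,0,0,1,0,0,0,0,0,0,1,0,0,0,0,0,-0.1,1,0,0,0,0,0,-0.2,1,0,0,0,0,0,-0.3,1,0,0,0,0,0,-0.3,1,0,0,0,0,0,-0.3,1,0,0,0,0,0,0,0]

```text
time: 8.42
tool_pos: [0.5779, -0.0169, 0.1694]
ee_rot: [3.14, -0.015, 0.0]
wrist_force: [0.8, -0.3, 0.9]
width: 0.0902
finger_force: 0.0
```

move_arm:
  motion: [0,0,0,-0.138,-0.236,0,0,0,0,0,-0.138,-0.236,0,0,0,0,0,-0.138,-0.236,0,0,0,0,0,-0.138,-0.236,0,0,0,0,0,-0.138,-0.236,0,0,0,0,0,-0.138,-0.236,0,0,0,0,0,-0.138,-0.236,0,0,0,0,0,-0.138,-0.236,0,0,0,0,-0.134,0,0,0,0,0,0,-0.134,0,0,0,0,0,0,0,0,0,0,0,0,0,0,0,0,0,0]

```text
time: 9.42
tool_pos: [0.4634, 0.1724, 0.1604]
ee_rot: [3.141, 0.0, 0.208]
wrist_force: [-0.1, -0.1, -0.3]
width: 0.0108
finger_force: 0.0
```

```bash
python3 - <<'E'
from h import *
o=robot.get_obs();print(o['tool_pos'],o['ee_rot'],o['time'],o['wrist_force'],o['width'])
im,c=snap('wrist','w3.png'); np.save('w3.npy',c,allow_pickle=True)
im2,_=snap('scene','s3.png')
a=cv2.convertScaleAbs(cv2.resize(im,(480,360),interpolation=cv2.INTER_CUBIC),alpha=1.3)
b=cv2.resize(im2[180:270,220:300],(320,360),interpolation=cv2.INTER_CUBIC)
cv2.imwrite('pics/w3b.png',np.hstack([a,b])[...,::-1])
print(proj(c,[[.5187,.1792,.082],[.5187,.1792,.032],[.5556,.304,.068]])*480/560)
E
```

```text
[0.46344102 0.1724148  0.16038305] [3.14142694e+00 6.86692554e-05 2.08089388e-01] 9.4167 [-0.07408122 -0.13847489 -0.3411368 ] 0.010791500278726619
[[241.74096616 117.76833664]
 [240.88253505 112.25251213]
 [ 94.23727868  35.34020096]]
```

View pics/w3b.png

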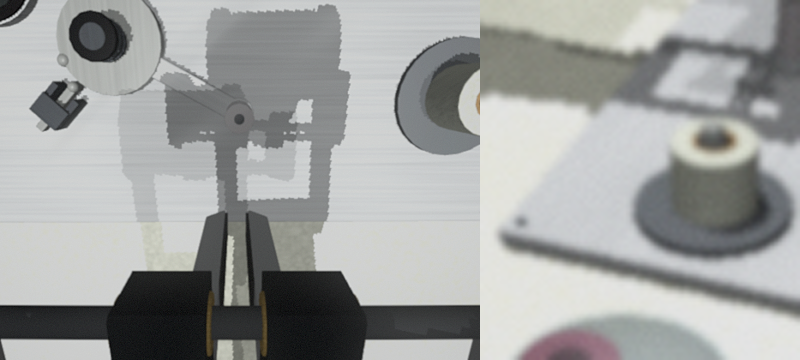

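The roll sits flush on the platter with the spindle tip showing through its bore. The idler pin at (239,119) agrees with the prediction to about 1 mm. Next I'll descend in front of the idler.

move_arm:
  motion: [0,0,0,0,0,0.3,0,0,0,0,0,0,0.3,0,0,0,0,0,0,0.3,0,0,0,0,0,0,0.2,0,0,0,0,0,0,0.08,0,0,0,0,0.1,0.015,0,0,0,0,0,0.1,0.015,0,0,0,0,0,0.1,0.015,0,0,0,0,0,0.08,0.01,0,0,0,0,0,0.08,0.01,0,0,0,0,0,0,0,0,0,0,0,0,0,0,0,0]

```text
time: 10.52
tool_pos: [0.5103, 0.1755, 0.0441]
ee_rot: [3.141, 0.002, 0.21]
wrist_force: [-5.8, -1.7, 5.8]
width: 0.0005
finger_force: 3.1
```

move_arm:
  motion: [0,0,0,0.07,0.01,0,0,0,0,0,0.07,0.01,0,0,0,0,0,0.07,0.01,0,0,0,0,0,0.07,0.01,0,0,0,0,0,0.07,0.01,0,0,0,0,0,0.07,0.01,0,0,0,0,0,0.07,0.01,0,0,0,0,0,0.07,0.01,0,0,0,0,0,0.07,0.01,0,0,0,0,0,0.06,0.01,0,0,0,0,0,0,0,0,0,0,0,0,0,0,0,0]

```text
time: 11.52
tool_pos: [0.5786, 0.1798, 0.0439]
ee_rot: [3.141, 0.004, 0.21]
wrist_force: [-9.2, -2.4, 5.3]
width: 0.0002
finger_force: 4.5
```

```bash
python3 - <<'E'
from h import *
o=robot.get_obs();print(o['tool_pos'],o['ee_rot'],o['time'],o['wrist_force'],o['width'])
im,c=snap('wrist','w4.png'); np.save('w4.npy',c,allow_pickle=True)
im2,_=snap('top','t4.png')
a=cv2.convertScaleAbs(cv2.resize(im,(480,360),interpolation=cv2.INTER_CUBIC),alpha=1.3)
b=cv2.convertScaleAbs(cv2.resize(im2[190:280,160:240],(320,360),interpolation=cv2.INTER_CUBIC),alpha=1.8)
cv2.imwrite('pics/w4b.png',np.hstack([a,b])[...,::-1])
R=lambda a:np.array([np.cos(a),np.sin(a)])
a0=np.arctan2(-.878,-.479)+.2117
for a in(.55,.62,.7,.78): print(a,proj(c,[*(np.array([.5556,.304])+.13*R(a0+a)),.082])*480/560, (np.array([.5556,.304])+.13*R(a0+a)-o['tool_pos'][:2])@R(.21))
print(proj(c,[.5556,.304,.068])*480/560)
E
```

```text
[0.57856119 0.17979841 0.04390378] [3.14118856 0.00430764 0.21022805] 11.5167 [-9.15390084 -2.44416026  5.32645677] 0.00018045198663152587
0.55 [[242.57884651 238.52349418]] 0.01022675244142861
0.62 [[241.01319381 221.14048917]] 0.019290267893923945
0.7 [[237.48532608 200.73271174]] 0.029550901475861285
0.78 [[232.02311652 179.86277057]] 0.03964447789631678
[[ -3.16002588 237.50306647]]
```

View pics/w4b.png

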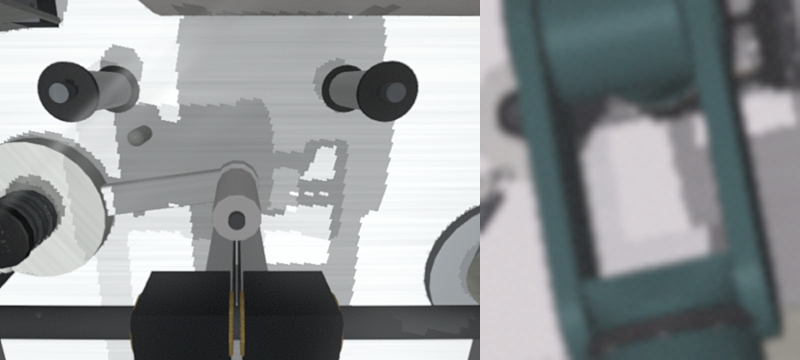

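The idler pin is at (236,220), which gives an angle of about 0.62, right at the click. I'll push about 11 mm further, to roughly 0.70.

move_arm:
  motion: [0,0,0,0.05,0,0,0,0,0,0,0.05,0,0,0,0,0,0,0.02,0,0,0,0,0,0,0,0,0,0,0,0,0,0,0,0,0,0,0,0,0,0,0,0]

```text
time: 12.12
tool_pos: [0.5894, 0.1829, 0.0439]
ee_rot: [-3.141, 0.005, 0.211]
wrist_force: [-9.7, -1.1, 6.8]
width: 0.0009
finger_force: 4.9
```

```bash
python3 - <<'E'
from h import *
o=robot.get_obs();print(o['tool_pos'],o['ee_rot'],o['time'],o['wrist_force'],o['width'])
im,c=snap('wrist','w5.png')
cv2.imwrite('pics/w5b.png',cv2.convertScaleAbs(cv2.resize(im,(480,360),interpolation=cv2.INTER_CUBIC),alpha=1.3)[...,::-1])
R=lambda a:np.array([np.cos(a),np.sin(a)])
a0=np.arctan2(-.878,-.479)+.2117
for a in(.62,.66,.7,.74,.78): print(a,proj(c,[*(np.array([.5556,.304])+.13*R(a0+a)),.082])*480/560)
E
```

```text
[0.58941194 0.18289303 0.04386536] [-3.14080249  0.00539716  0.21072895] 12.1167 [-9.74020743 -1.12010912  6.83627068] 0.0009445690869660185
0.62 [[242.49441453 242.77288843]]
0.66 [[241.01853513 233.05575301]]
0.7 [[239.0794858  223.21451384]]
0.74 [[236.66747648 213.26414553]]
0.78 [[233.77345887 203.22077671]]
```

View pics/w5b.png

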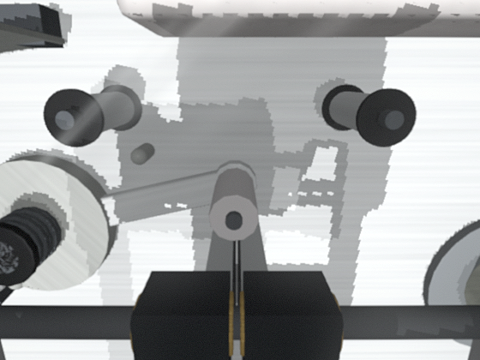

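The pin is now at (233,220), so the arm angle is about 0.71. The push is about 9.8 N, which is the spring alone without the extra 3 N of the tooth, so it has clicked. I'm handing in.

```bash
python3 -c "
from bench import robot; print(robot.close_job())"
```

```text
the job is handed in; nothing more can be done
None
```

The white roll is fully down over the spindle on its platter, and the fingers are holding the tension arm past the click at about 0.71 rad; I left the core, glass and bottle alone, and the job is handed in.

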